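# Snap the lid of the tile tub shut

### The arm

A 6-joint arm with a two-finger parallel gripper is mounted at the origin on the work surface. World frame = base frame: x ahead of the robot, y to its left, z up, the work surface at z = 0. Lengths are in mm, angles in degrees, forces in N, time in s.
With the tool pointing down it reaches from about 325 to 925 mm from the base axis. Payload 3.1 kg.
Tool frame: the origin (TCP) lies at the very end of the fingers, on their centre line; the grasp point (between the pads) lies 19 mm behind it; z points along the fingers, y is the line along which they close (so a half turn about z gives the same grasp; the last joint's range is limited). The gripper opens to 85 mm and grips with 20 to 120 N. Pads are 22 mm wide; open, the fingers measure 114 mm over their backs; the gripper's body (76 mm by 85 mm) begins 54 mm behind the grasp point. The pads swing forward as they close: fully open they stand 13 mm farther back than shut.
Start: joints at [-79.366, 12.427, 92.441, -0, 75.132, -6.429], TCP at [183.407, -597.496, 231.3] pointing down, gripper open.
Joint ranges: [-157.48, 157.48], [-44.54, 120.13], [17.64, 146.25], [-64.5, 244.5], [7.68, 150.69], [-147.95, 147.95]. Speed limits (degrees/s): [159.86, 159.86, 180, 180, 180, 180].

### API

Orientations are given as a 3x3 rotation matrix whose columns are the frame's x, y, z axes.
In Python, from bench import arm gives the robot as it stands. The module is installed in compiled form; this text tells all that it offers.
- The arm moves only by the tool play_rows, never from a script. Its argument "moves" is a list of rows, each an object of numbers: "x", "y", "z": the shift along the tool's x, y, z in m; "ax", "ay", "az": the turn, a rotation vector about the tool's x, y, z in degrees. In form: [{"x": .., "y": .., "z": .., "ax": .., "ay": .., "az": ..}, ...]. A call has 1 to 5 rows; each row shifts and turns the commanded pose from where the row before left it, along the tool's axes as they then stand; what a row does not reach is not made up. A row lasts 1/8 s, in which the tool goes at most 62.5 mm and 10.7 degrees, less where a joint would pass 70% of its speed; a pose out of reach is approached as far as the arm can. A call is refused whole if a number of a shift passes 0.0625 or a number of a turn 10.7, either way. A call with a gripper value outside its range is refused whole. "fingers" is the finger opening in m, from 0 to 0.0854, set as the call begins (left out, the last holds). The fingers move at their own pace and stop on an object; the grip force is fixed at half the most. Time passes only in rows, so rows that do not move let the fingers close. It gives the time, the measured TCP pose, the force, the opening and the grip force at its end, in the units of the state.
- arm.observe(): the state, without advancing time (a new reading comes with each control period).
- arm.camera(name): name is "scene" or "top" or "wrist"; returns a dict with "pixels" (384x512x3 uint8, red, green, blue), "K" (3x3 intrinsics, pixels), "k1" (the pictures are not rectified: a ray, as slopes to the right and down, at radius r is drawn at 1 + k1 r^2 times it, then the intrinsics apply), "R" (3x3) and "t" (3): a world point X has camera coordinates R X + t. Camera axes: x right, y down, z forward; pixel columns grow to the right and rows downward; lengths in mm; the calibration is good to about 2 mm. A picture is of the moment at which its call begins. There is no depth.
- arm.hand_in(): hands the job in; it is judged then, once.
The state is a dict: "t": time; "joints": joint angles; "joint_vel": joint speeds; "joint_efforts": joint torques, N m; "ee_pos": TCP position; "tool_rot": TCP orientation; "contact_force": force on the tool from outside, world axes, zero at the start; "moment": the same for the moment, N m; "width": finger opening in mm; "grasp_force": force on a finger pad.
Only numpy, scipy, OpenCV 4.12 (cv2) and the standard library are available. Lean on these libraries where they do the work, as an engineer would, in place of code of your own. Each camera call takes 0.05 s, during which the arm holds its last target. There are 200 camera calls.

### The job

The lid of the tub of wooden tiles is only resting on it: the four straight sections of its rim, one along each side, still stand proud of the corners. Press down with the fingertips around the rim, section by section, until all four have clicked fully home level with the corners, then take the hand away. The tub stays standing where it is, neither lifted nor pushed along or tipped, and everything else is left as it stands.

Things in the scene. Friction and masses are not known exactly. Their poses are not given: they have to be found in the camera images.
- tub: Loose rectangular white plastic tub, 170 mm long (its x) and 120 mm wide (its y), about 1 kg, wooden tiles seen through the lid's clear window. Origin at the centre of its underside, z up. Its beige lid rim is 186 x 136 mm outside and 24 mm wide: four fixed square corners (24 mm, tops at 76 mm height) and four separate straight sections between. The window lies 12 mm below the corners.
- front_top (a point): Centre of the top face of the rim section on the tub's -x side (84 mm along the tub's y, 23 mm wide), at x = -81 mm, y = 0 in the tub's frame. Top face 83 mm above the shelf top while open, 76 mm when shut, level with the corners. The point moves down with the section.
- back_top (a point): The same for the section on the tub's +x side: 84 mm along y, 23 mm wide, at x = +81 mm, y = 0.
- left_top (a point): The same for the section on the tub's +y side: 134 mm along the tub's x, 23 mm wide, at x = 0, y = +56 mm.
- right_top (a point): The same for the section on the tub's -y side: 134 mm along x, 23 mm wide, at x = 0, y = -56 mm.
- lid_front (a joint): How far the -x section is pressed down, m: 0 open, 0.007 home. Each section slides straight down only; it resists with about 10 N at the start of its travel, then less and less, springs back up if let go before half-way, and snaps home and stays once past half-way. Harder pushing on a shut one does nothing.
- lid_back (a joint): The same for the +x section.
- lid_left (a joint): The same for the +y section.
- lid_right (a joint): The same for the -y section.
- pop_toy: Bystander: purple silicone press-button pop toy, 116 x 116 mm, 18 mm high, loose. Origin at the centre of its underside.
- tile_puzzle: Bystander: wooden sliding tile puzzle, 116 x 116 mm, 16 mm high, loose. Origin at the centre of its underside.
- pencil_pot: Bystander: white ceramic pot, 74 mm across, 95 mm high, with plastic sticks standing up to 150 mm above the shelf top, loose. Origin at the centre of its underside.
- vise: Bystander: small steel bench vise clamping a beech block, bolted down, about 135 x 85 mm, 125 mm high. Origin at the centre of the underside of its base; screw handle to its -x.

How it is judged (in metres and radians):
At the end, for the whole second after the job is handed in: All four rim sections are down at least 5.5 of their 7 mm (snapped), the tub stands flat and still within 30 mm of where it began, and the pop toy, tile puzzle and pencil pot are within 15 mm of where they began (value of joint each of lid_front, lid_back, lid_left, lid_right above 0.0055 m and height (world z) of tub below 0.004 m and angle between tub's own z axis and vertical below 0.05 rad and distance of tub from where it was at the start of the episode below 0.03 m and linear speed of tub below 0.01 m/s and distance of each of pop_toy, tile_puzzle, pencil_pot from where it was at the start of the episode below 0.015 m); the robot touches nothing.
It fails at once if the tub is lifted more than 10 mm (height (world z) of tub above 0.01 m).
It fails at once if the tub is tipped by more than 0.17 rad (angle between tub's own z axis and vertical above 0.17 rad).
It fails at once if the tub is pushed more than 30 mm from its place (distance of tub from where it was at the start of the episode above 0.03 m).
It fails at once if a bystander is moved more than 15 mm (distance of any of pop_toy, tile_puzzle, pencil_pot from where it was at the start of the episode above 0.015 m).
It also fails if it takes over 42 s, if anything falls off the work surface, if the arm or the gripper's body presses on something with over 40 N, if the wrist force passes 120 N, or if a joint passes its speed limit or range.

## Working session

There is one attempt and no reset: what is moved stays moved. The work goes in short steps, Python scripts to look and compute and a tool call to move; the robot and the scene stay as the last step left them, time stands still between calls to the robot, and variables do not carry over. Pictures are saved under pics/ and viewed, at most 10 in all, crops included, and the job is handed in when it is done.

Besides the shell and the picture viewer there is one more tool, called after ">>>" as a command line: name --argument value ..., lists and objects as JSON in quotes. play_rows: Moves the arm, as the interface text tells. Its arguments: {"type":"object","properties":{"moves":{"type":"array","items":{"type":"object","properties":{"x":{"type":"number"},"y":{"type":"number"},"z":{"type":"number"},"ax":{"type":"number"},"ay":{"type":"number"},"az":{"type":"number"}}}},"fingers":{"type":"number"}},"required":["moves"]}

```bash
mkdir -p pics; cat > h.py <<'E'
import numpy as np, cv2
from bench import arm
def snap(n,f):
    c=arm.camera(n); cv2.imwrite('pics/'+f,cv2.cvtColor(c['pixels'],cv2.COLOR_RGB2BGR)); return c
def w(c,u,v,z):
    K=np.array(c['K'],float); d=np.array([[[u,v]]],float)
    p=cv2.undistortPoints(d,K,np.array([c['k1'],0,0,0,0.]))[0,0]
    R=np.array(c['R']);t=np.array(c['t']); C=-R.T@t; r=R.T@np.array([p[0],p[1],1])
    return C+r*(z-C[2])/r[2]
E
python3 - <<'E'
from h import *
import pickle
a=snap('top','top.png');b=snap('scene','scene.png')
pickle.dump((a,b),open('c.pkl','wb'))
o=arm.observe();print(o)
im=np.hstack([cv2.imread('pics/top.png'),cv2.imread('pics/scene.png')])
cv2.imwrite('pics/topbig.png',cv2.resize(cv2.imread('pics/top.png'),(800,600),interpolation=2))
E
```

```text
{'t': 0.1, 'joints': array([-7.93675917e+01,  1.24725500e+01,  9.25200434e+01, -6.32593283e-04,
        7.51341597e+01, -6.42664569e+00]), 'joint_vel': array([-0.02548255, -0.10498485, -0.24387502,  0.00842394, -0.016739  ,
       -0.03671655]), 'joint_efforts': array([-4.81196766e-04, -3.98077226e+01, -3.04969490e+01, -1.63830819e-04,
        4.24421552e-03,  2.65806517e-05]), 'ee_pos': array([ 183.24804625, -596.75219057,  230.09071575]), 'tool_rot': array([[ 9.56002119e-01,  2.93359459e-01, -4.18665771e-04],
       [ 2.93359662e-01, -9.55999681e-01,  2.17230681e-03],
       [ 2.37022409e-04, -2.19954957e-03, -9.99997553e-01]]), 'contact_force': array([-0.62582016,  0.35966943,  0.31477779]), 'moment': array([-0.06057481,  0.0548257 , -0.02296878]), 'grasp_force': 0.0, 'width': 85.24596174895933}
```

View pics/topbig.png

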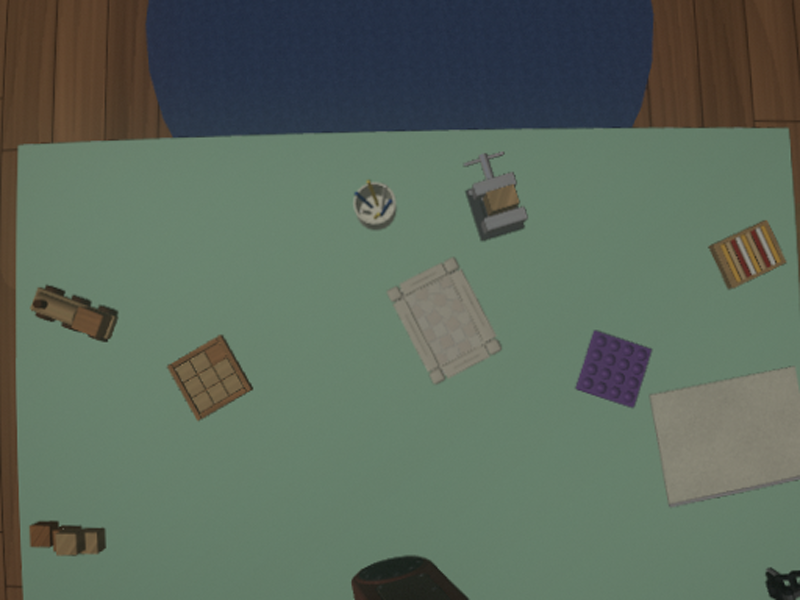

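View pics/scene.png

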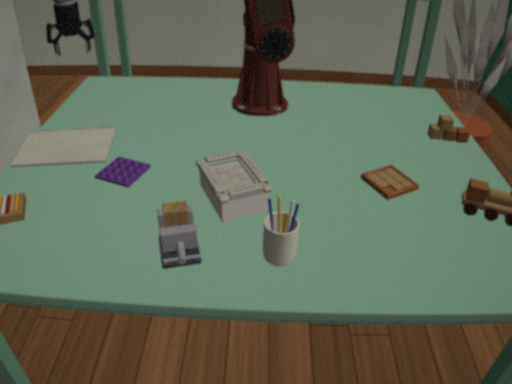

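The top view shows the tub centred near (445,320) in the enlarged picture. Its corner blocks are at about (450,266), (395,293), (437,377) and (493,346). The pot and vise stand beyond it, and the hand is at the lower right.

```bash
python3 - <<'E'
from h import *
import pickle
a,b=pickle.load(open('c.pkl','rb'))
P=[]
for u,v in [(450,266),(395,293),(437,377),(493,346)]:
    P.append(w(a,(u+.5)*.64-.5,(v+.5)*.64-.5,76))
P=np.array(P);print(P.round(1),P.mean(0).round(1))
for i in range(4):
    d=P[(i+1)%4]-P[i];print(np.hypot(*d[:2]).round(1),np.degrees(np.arctan2(d[1],d[0])).round(1))
for n,u,v,z in [('pot',375,205,95),('vise',500,200,110)]: print(n,w(a,u*.64,v*.64,z).round(0))
crop=cv2.imread('pics/top.png')[150:260,230:340]
cv2.imwrite('pics/crop.png',cv2.resize(crop,(600,600),interpolation=cv2.INTER_CUBIC))
E
```

```text
[[ 684.3  -68.2   76. ]
 [ 639.2   29.4   76. ]
 [ 490.7  -40.2   76. ]
 [ 542.1 -139.7   76. ]] [589.  -54.7  76. ]
107.6 114.8
164.0 -154.9
112.0 -62.7
159.1 26.7
pot [792.  60.  95.]
vise [ 793. -156.  110.]
```

View pics/crop.png

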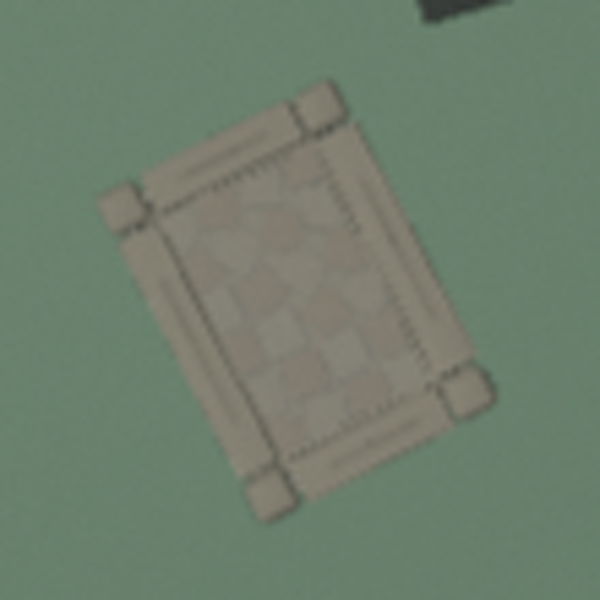

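The crop confirms a rim of about 162 x 112 mm between corner centres, turned roughly 26.5°, with its centre near (589,-55). I'll hover over it and look from close by.

>>> play_rows --moves '[{"x": 0.0365, "y": -0.0266}, {"x": 0.0365, "y": -0.0266}, {"x": 0.0365, "y": -0.0266}, {"x": 0.0365, "y": -0.0266}, {"x": 0.0365, "y": -0.0266}]' --fingers 0

```text
validation failed for argument at $.mo...
```

>>> play_rows --moves '[{"x": 0.0365, "y": -0.0266}, {"x": 0.0365, "y": -0.0266}, {"x": 0.0365, "y": -0.0266}, {"x": 0.0365, "y": -0.0266}, {"x": 0.0365, "y": -0.0266}]'

```text
validation failed for argument at $.mo...
```

>>> play_rows --moves '[{"x": 0.0365, "y": -0.0266}, {"x": 0.0365, "y": -0.0266}, {"x": 0.0365, "y": -0.0266}, {"az": -9.5}, {}]'

```text
validation failed for argument at $.mo...
```

```bash
python3 - <<'E'
from h import *
import pickle
c=snap('wrist','w1.png');pickle.dump(c,open('w.pkl','wb'))
o=arm.observe();print(o['t'],o['ee_pos'],o['tool_rot'].round(3),o['contact_force'],o['width'],o['joints'].round(0))
cv2.imwrite('pics/w1b.png',cv2.resize(cv2.imread('pics/w1.png'),(800,600),interpolation=2))
E
```

```text
0.15 [ 183.30332214 -596.83988715  230.23521537] [[ 0.956  0.293 -0.   ]
 [ 0.293 -0.956  0.002]
 [ 0.    -0.002 -1.   ]] [ 0.12728482  0.81253278 -0.66086855] 85.27143778259624 [-79.  12.  93.  -0.  75.  -6.]
```

View pics/w1b.png

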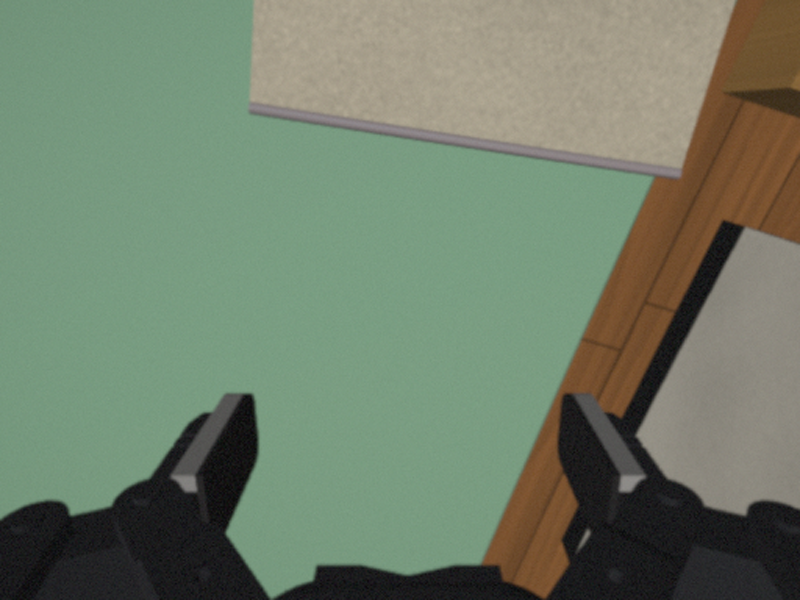

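The wrist picture shows the bare table, with the open fingers at (230,430) and (590,430). The arm hasn't moved because the rows were refused, so I'll try again with all six keys in each row.

>>> play_rows --moves '[{"x": 0.0365, "y": -0.0266, "z": 0, "ax": 0, "ay": 0, "az": 0}, {"x": 0.0365, "y": -0.0266, "z": 0, "ax": 0, "ay": 0, "az": 0}, {"x": 0.0365, "y": -0.0266, "z": 0, "ax": 0, "ay": 0, "az": 0}, {"x": 0.0365, "y": -0.0266, "z": 0, "ax": 0, "ay": 0, "az": 0}, {"x": 0.0365, "y": -0.0266, "z": 0, "ax": 0, "ay": 0, "az": 0}]' --fingers 0

```text
t: 0.78
ee_pos: [319.4, -415.3, 231.0]
tool_rot: [[0.956, 0.293, -0.0], [0.293, -0.956, 0.0], [0.0, -0.0, -1.0]]
contact_force: [0.1, 0.2, -0.1]
width: 0.1
grasp_force: 0.0
```

>>> play_rows --moves '[{"x": 0.0424, "y": -0.0356, "z": 0, "ax": 0, "ay": 0, "az": 0}, {"x": 0.0424, "y": -0.0356, "z": 0, "ax": 0, "ay": 0, "az": 0}, {"x": 0.0424, "y": -0.0356, "z": 0, "ax": 0, "ay": 0, "az": 0}, {"x": 0.0424, "y": -0.0356, "z": 0, "ax": 0, "ay": 0, "az": 0}, {"x": 0.0424, "y": -0.0356, "z": 0, "ax": 0, "ay": 0, "az": 0}]'

```text
t: 1.4
ee_pos: [469.9, -182.7, 231.2]
tool_rot: [[0.956, 0.293, 0.0], [0.293, -0.956, -0.0], [0.0, 0.0, -1.0]]
contact_force: [1.1, -0.2, 0.1]
width: 0.3
grasp_force: 0.0
```

>>> play_rows --moves '[{"x": 0.0424, "y": -0.0356, "z": 0, "ax": 0, "ay": 0, "az": 0}, {"x": 0.0424, "y": -0.0356, "z": 0, "ax": 0, "ay": 0, "az": 0}, {"x": 0, "y": 0, "z": 0, "ax": 0, "ay": 0, "az": -9.5}, {"x": 0, "y": 0, "z": 0, "ax": 0, "ay": 0, "az": 0}]'

```text
t: 1.9
ee_pos: [529.4, -90.7, 230.8]
tool_rot: [[0.895, 0.447, -0.001], [0.447, -0.895, 0.0], [-0.001, -0.001, -1.0]]
contact_force: [-0.9, -0.3, -0.2]
width: -0.3
grasp_force: 0.0
```

```bash
python3 - <<'E'
from h import *
import pickle
c=snap('wrist','w2.png');pickle.dump(c,open('w.pkl','wb'))
o=arm.observe();print(o['t'],o['ee_pos'],o['tool_rot'].round(3),o['contact_force'],o['width'],o['joints'].round(0))
cv2.imwrite('pics/w2b.png',cv2.resize(cv2.imread('pics/w2.png'),(800,600),interpolation=2))
E
```

```text
1.95 [529.18356611 -91.29665649 230.89866586] [[ 0.895  0.445 -0.001]
 [ 0.445 -0.895  0.   ]
 [-0.001 -0.    -1.   ]] [ 0.20258941 -0.3746589   0.50886831] -0.23472802710598942 [-17.   2. 104.  -0.  74.  46.]
```

View pics/w2b.png

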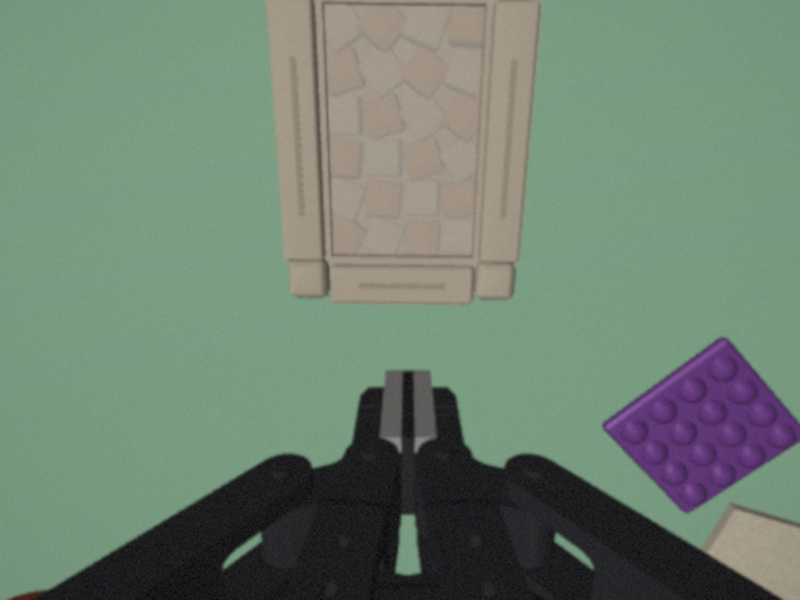

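The near end is clear. Corner tops sit at (309,278) and (495,280), the front section's groove is centred on (402,286), and the side grooves run (292,58)–(302,215) and (515,60)–(503,217).

```bash
python3 - <<'E'
from h import *
import pickle
c=pickle.load(open('w.pkl','rb'))
f=lambda u,v,z:w(c,(u+.5)*.64-.5,(v+.5)*.64-.5,z)
D={'cA':(309,278,76),'cB':(495,280,76),'front':(402,286,83),'l1':(292,58,83),'l2':(302,215,83),'r1':(515,60,83),'r2':(503,217,83)}
Q={k:f(*v)[:2] for k,v in D.items()}
for k in Q: print(k,Q[k].round(1))
l=(Q['l1']+Q['l2'])/2;r=(Q['r1']+Q['r2'])/2
print(l,r,np.hypot(*(l-r)),(l+r)/2)
for a,b in(('l2','l1'),('r2','r1')):
  d=Q[b]-Q[a];print(np.degrees(np.arctan2(d[1],d[0])))
d=Q['cA']-Q['cB'];print(np.hypot(*d),np.degrees(np.arctan2(d[1],d[0]))-90)
R=arm.observe()['tool_rot'][:2,:2];e=arm.observe()['ee_pos'][:2]
C=(l+r)/2;print('C in tool',R.T@(C-e),'front in tool',R.T@(Q['front']-e))
E
```

```text
cA [493.5 -42.4]
cB [ 541.9 -141.7]
front [515.9 -93. ]
l1 [599.6  10.6]
l2 [528.2 -24.8]
r1 [649.3 -90.5]
r2 [ 577.4 -125.3]
[563.92263619  -7.09631263] [ 613.34075958 -107.91846582] 112.28204439057193 [588.63169789 -57.50738923]
26.34430178512235
25.796715167565882
110.41581812699705 26.00330572849967
C in tool [68.27425659 -3.79719237] front in tool [-12.64233465  -4.36012669]
```

All four measurements agree: in the tool frame the tub centre is at (68,-4), with the right sizes (112 and 110 mm). I'll press the front section first, biased slightly inward.

>>> play_rows --moves '[{"x": -0.006, "y": -0.004, "z": 0.05, "ax": 0, "ay": 0, "az": 0}, {"x": 0, "y": 0, "z": 0.05, "ax": 0, "ay": 0, "az": 0}, {"x": 0, "y": 0, "z": 0.034, "ax": 0, "ay": 0, "az": 0}, {"x": 0, "y": 0, "z": 0, "ax": 0, "ay": 0, "az": 0}]'

```text
t: 2.45
ee_pos: [518.7, -90.5, 94.0]
tool_rot: [[0.896, 0.444, -0.008], [0.444, -0.896, 0.002], [-0.006, -0.006, -1.0]]
contact_force: [-0.5, -1.0, 0.8]
width: 0.3
grasp_force: 0.0
```

>>> play_rows --moves '[{"x": 0, "y": 0, "z": 0.008, "ax": 0, "ay": 0, "az": 0}, {"x": 0, "y": 0, "z": 0.003, "ax": 0, "ay": 0, "az": 0}, {"x": 0, "y": 0, "z": 0.002, "ax": 0, "ay": 0, "az": 0}, {"x": 0, "y": 0, "z": 0.002, "ax": 0, "ay": 0, "az": 0}]'

```text
t: 2.95
ee_pos: [522.9, -90.7, 83.0]
tool_rot: [[0.894, 0.447, 0.001], [0.447, -0.894, -0.0], [0.001, 0.001, -1.0]]
contact_force: [-0.1, 0.3, 5.5]
width: 0.2
grasp_force: 3.6
```

>>> play_rows --moves '[{"x": 0, "y": 0, "z": 0.002, "ax": 0, "ay": 0, "az": 0}, {"x": 0, "y": 0, "z": 0.002, "ax": 0, "ay": 0, "az": 0}, {"x": 0, "y": 0, "z": 0.002, "ax": 0, "ay": 0, "az": 0}]'

```text
t: 3.32
ee_pos: [522.5, -90.6, 76.4]
tool_rot: [[0.894, 0.447, 0.001], [0.447, -0.894, -0.0], [0.001, 0.0, -1.0]]
contact_force: [-0.1, -0.4, -0.7]
width: 0.2
grasp_force: 0.0
```

>>> play_rows --moves '[{"x": 0, "y": 0, "z": 0.001, "ax": 0, "ay": 0, "az": 0}, {"x": 0, "y": 0, "z": 0.001, "ax": 0, "ay": 0, "az": 0}]'

```text
t: 3.58
ee_pos: [522.5, -90.6, 75.8]
tool_rot: [[0.894, 0.447, -0.001], [0.447, -0.894, 0.0], [-0.001, -0.001, -1.0]]
contact_force: [-5.6, 1.2, 14.1]
width: 0.3
grasp_force: 7.1
```

Front has bottomed at 75.8 mm. Next is the side at tool -y.

>>> play_rows --moves '[{"x": 0, "y": 0, "z": -0.025, "ax": 0, "ay": 0, "az": 0}, {"x": 0.037, "y": -0.023, "z": 0, "ax": 0, "ay": 0, "az": 0}, {"x": 0.037, "y": -0.023, "z": 0, "ax": 0, "ay": 0, "az": 0}, {"x": 0, "y": 0, "z": 0.01, "ax": 0, "ay": 0, "az": 0}, {"x": 0, "y": 0, "z": 0, "ax": 0, "ay": 0, "az": 0}]'

```text
t: 4.2
ee_pos: [566.2, -16.2, 87.5]
tool_rot: [[0.894, 0.448, -0.004], [0.448, -0.894, 0.0], [-0.003, -0.002, -1.0]]
contact_force: [-0.6, -0.6, -1.0]
width: -0.2
grasp_force: 0.0
```

>>> play_rows --moves '[{"x": 0, "y": 0, "z": 0.005, "ax": 0, "ay": 0, "az": 0}, {"x": 0, "y": 0, "z": 0.002, "ax": 0, "ay": 0, "az": 0}, {"x": 0, "y": 0, "z": 0.002, "ax": 0, "ay": 0, "az": 0}, {"x": 0, "y": 0, "z": 0.002, "ax": 0, "ay": 0, "az": 0}]'

```text
t: 4.7
ee_pos: [567.7, -17.1, 78.7]
tool_rot: [[0.895, 0.446, 0.0], [0.446, -0.895, -0.0], [0.0, 0.0, -1.0]]
contact_force: [-0.1, 0.7, 0.4]
width: 0.1
grasp_force: 0.0
```

>>> play_rows --moves '[{"x": 0, "y": 0, "z": 0.002, "ax": 0, "ay": 0, "az": 0}, {"x": 0, "y": 0, "z": 0.001, "ax": 0, "ay": 0, "az": 0}, {"x": 0, "y": 0, "z": 0.001, "ax": 0, "ay": 0, "az": 0}]'

```text
t: 5.08
ee_pos: [567.9, -16.9, 75.8]
tool_rot: [[0.894, 0.447, -0.001], [0.447, -0.894, -0.001], [-0.001, -0.0, -1.0]]
contact_force: [-6.4, -0.3, 14.0]
width: -0.0
grasp_force: 6.7
```

>>> play_rows --moves '[{"x": 0, "y": 0, "z": -0.025, "ax": 0, "ay": 0, "az": 0}, {"x": 0.037, "y": 0.023, "z": 0, "ax": 0, "ay": 0, "az": 0}, {"x": 0.037, "y": 0.023, "z": 0, "ax": 0, "ay": 0, "az": 0}, {"x": 0, "y": 0, "z": 0.01, "ax": 0, "ay": 0, "az": 0}, {"x": 0, "y": 0, "z": 0, "ax": 0, "ay": 0, "az": 0}]'

```text
t: 5.7
ee_pos: [652.5, -24.2, 86.9]
tool_rot: [[0.894, 0.447, -0.005], [0.447, -0.894, 0.001], [-0.004, -0.003, -1.0]]
contact_force: [-0.2, -0.4, 0.5]
width: -0.1
grasp_force: 0.0
```

>>> play_rows --moves '[{"x": 0, "y": 0, "z": 0.005, "ax": 0, "ay": 0, "az": 0}, {"x": 0, "y": 0, "z": 0.002, "ax": 0, "ay": 0, "az": 0}, {"x": 0, "y": 0, "z": 0.002, "ax": 0, "ay": 0, "az": 0}, {"x": 0, "y": 0, "z": 0.002, "ax": 0, "ay": 0, "az": 0}]'

```text
t: 6.2
ee_pos: [654.0, -24.3, 79.2]
tool_rot: [[0.894, 0.447, -0.0], [0.447, -0.894, -0.0], [-0.0, -0.0, -1.0]]
contact_force: [-0.1, 0.7, 0.4]
width: 0.1
grasp_force: 0.0
```

>>> play_rows --moves '[{"x": 0, "y": 0, "z": 0.002, "ax": 0, "ay": 0, "az": 0}, {"x": 0, "y": 0, "z": 0.001, "ax": 0, "ay": 0, "az": 0}, {"x": 0, "y": 0, "z": 0.001, "ax": 0, "ay": 0, "az": 0}]'

```text
t: 6.58
ee_pos: [654.4, -24.4, 75.9]
tool_rot: [[0.894, 0.447, -0.001], [0.447, -0.894, 0.0], [-0.001, -0.001, -1.0]]
contact_force: [-5.5, 0.1, 12.6]
width: -0.1
grasp_force: 6.0
```

Last is the side at tool +y, then straight up, back off and look.

>>> play_rows --moves '[{"x": 0, "y": 0, "z": -0.025, "ax": 0, "ay": 0, "az": 0}, {"x": -0.037, "y": 0.023, "z": 0, "ax": 0, "ay": 0, "az": 0}, {"x": -0.037, "y": 0.023, "z": 0, "ax": 0, "ay": 0, "az": 0}, {"x": 0, "y": 0, "z": 0.01, "ax": 0, "ay": 0, "az": 0}, {"x": 0, "y": 0, "z": 0, "ax": 0, "ay": 0, "az": 0}]'

```text
t: 7.2
ee_pos: [608.1, -98.2, 87.8]
tool_rot: [[0.895, 0.447, -0.002], [0.447, -0.895, 0.001], [-0.001, -0.002, -1.0]]
contact_force: [-0.6, -0.5, -0.2]
width: -0.1
grasp_force: 0.0
```

>>> play_rows --moves '[{"x": 0, "y": 0, "z": 0.005, "ax": 0, "ay": 0, "az": 0}, {"x": 0, "y": 0, "z": 0.002, "ax": 0, "ay": 0, "az": 0}, {"x": 0, "y": 0, "z": 0.002, "ax": 0, "ay": 0, "az": 0}, {"x": 0, "y": 0, "z": 0.002, "ax": 0, "ay": 0, "az": 0}]'

```text
t: 7.7
ee_pos: [609.7, -97.9, 79.1]
tool_rot: [[0.894, 0.448, 0.001], [0.448, -0.894, -0.0], [0.001, 0.0, -1.0]]
contact_force: [-0.2, 0.9, -0.3]
width: 0.1
grasp_force: 0.0
```

>>> play_rows --moves '[{"x": 0, "y": 0, "z": 0.002, "ax": 0, "ay": 0, "az": 0}, {"x": 0, "y": 0, "z": 0.001, "ax": 0, "ay": 0, "az": 0}, {"x": 0, "y": 0, "z": 0.001, "ax": 0, "ay": 0, "az": 0}]'

```text
t: 8.07
ee_pos: [609.6, -98.2, 75.8]
tool_rot: [[0.894, 0.447, -0.0], [0.447, -0.894, 0.001], [0.0, -0.001, -1.0]]
contact_force: [-4.7, 1.6, 12.1]
width: -0.2
grasp_force: 5.9
```

>>> play_rows --moves '[{"x": 0, "y": 0, "z": -0.03, "ax": 0, "ay": 0, "az": 0}, {"x": 0, "y": 0, "z": -0.05, "ax": 0, "ay": 0, "az": 0}, {"x": -0.05, "y": -0.02, "z": -0.03, "ax": 0, "ay": 0, "az": 0}, {"x": -0.06, "y": -0.02, "z": -0.05, "ax": 0, "ay": 0, "az": 0}, {"x": 0, "y": 0, "z": 0, "ax": 0, "ay": 0, "az": 0}]'

```text
t: 8.7
ee_pos: [506.8, -110.8, 226.7]
tool_rot: [[0.895, 0.446, 0.006], [0.446, -0.895, -0.003], [0.005, 0.005, -1.0]]
contact_force: [0.7, -0.2, -0.2]
width: -0.1
grasp_force: 0.0
```

```bash
python3 - <<'E'
from h import *
import pickle
c=snap('wrist','w3.png')
cv2.imwrite('pics/w3b.png',cv2.resize(cv2.imread('pics/w3.png'),(800,600),interpolation=2))
E
```

```text
(no output)
```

View pics/w3b.png

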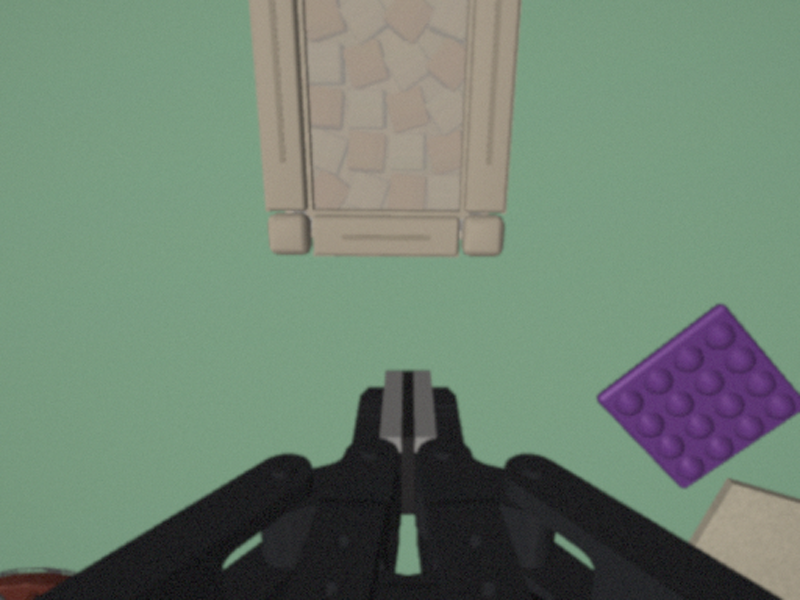

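The front and side sections (front at (385,237), sides at x≈280 and 490) now lie flush with the corner blocks. The back is outside this view, but it bottomed at the same 75.9 mm with the same force. The tub hasn't shifted.

```bash
python3 -c "
from bench import arm
print(arm.hand_in())"
```

```text
the job is handed in; nothing more can be done
None
```

I pressed all four rim sections home (each bottomed at about 76 mm, level with the corners), moved the hand clear and handed the job in at about 9 s; the back section was confirmed by force and height only, and the hand-in gave no verdict.

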